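# Reset the tripped bench charger through its recessed well

## Task

The bench charger (the grey box with the square sliding hatch on top) has tripped: push its hatch fully open, reach a fingertip into the round well that this uncovers and press the sunken reset key all the way down, keeping it down for at least a second. Then let the key come back up and push the hatch fully shut again. It is all fingertip work: do not pick up or push aside any of the loose things, and do not press the key in the square well of the power supply.

Things in the scene. Friction and masses are not known exactly. Their poses are not given: they have to be found in the camera images.
- charger: bench charger, fixed, grey box 200 x 200 x 60 mm tall, yawed up to 0.3 rad, on the left or right of the table. Origin: centre of underside, z up; the hatch slides along its y on the flat top, between two rails (8 mm tall, 92 mm apart, along y at x = -78 and 18 mm, open at both ends). Beyond, at x = 36 to 90 mm, are two 10 mm ribs and a loose socket
- hatch (a joint): position of the hatch along the charger's +y, m: 0 = fully shut (over the well), 0.075 = fully open (end stop). It starts shut or up to 20 mm ajar and stays where it is left; sliding takes about 2 N plus a little damping
- hatch_top (a point): centre of the hatch's upper face, 74.5 mm above the table. The hatch is a black slab 90 x 90 x 14 mm lying on the charger's top; too wide to pinch, it is pushed on its end faces, which look along the charger's -y and +y, 45 mm from this point. Shut, it is centred at charger x = -30, y = -37.5 mm; open, at y = +37.5 mm
- well_mouth (a point): centre of the round well's mouth, in the charger's top (60 mm above the table) at charger x = -30, y = -37.5 mm. The well is a vertical hole 44 mm in diameter and 38 mm deep; when the hatch is fully open its edge is 30 mm from the well's centre
- reset_key_top (a point): centre of the reset key's top: upright steel button 22 mm in diameter at the centre of the round well, top 20 mm below the mouth (40 mm above the table) when up
- reset_key (a joint): how far the reset key is pressed down, m: 0 = up, 0.006 = all the way down; spring return, 1.5 N at the start of its travel, 5 N at the bottom
- supply: bench power supply, fixed to the table on the other side, grey box 200 x 200 mm, 60 mm tall, yawed up to 0.3 rad, with a knob (16 mm tall), two terminals (18 mm) and an open SQUARE well 44 mm wide with no hatch. Origin at the centre of its underside. To be left alone
- supply_key (a joint): how far the power supply's key, in its square well at supply x = -40, y = 40 mm, is pressed, m: 0 = up, 0.006 = down. Must not be pressed
- cell_a: loose red battery cell standing upright, 26 mm diameter, 50 mm tall; origin at the centre of its underside. A bystander between the two units
- cell_b: loose red battery cell standing upright, 26 mm diameter, 50 mm tall; origin at the centre of its underside. A bystander between the two units
- cell_c: loose red battery cell standing upright, 26 mm diameter, 50 mm tall; origin at the centre of its underside. A bystander between the two units
- socket: loose steel wrench socket standing on the charger's top beyond the rails (charger x about 63, y about 70 mm), 24 mm diameter, 25 mm tall; origin at the centre of its underside. A bystander
- spray_can: loose spray can, 56 mm diameter, 170 mm tall, standing at the far side of the table; origin at the centre of its underside. A bystander
- screwdriver: loose screwdriver lying on the right, about 200 mm long, under 40 mm tall; a bystander
- meter: loose yellow multimeter lying on the left, 170 x 85 x 43 mm; origin at the centre of its underside. A bystander

How it is judged:
By the outcome, as a careful person would: the job done as asked, in the order asked, and still so for the second after the job is handed in, with the robot touching nothing.
It also fails if it takes over 51 s, if anything falls off the work surface, if the arm or the gripper's body presses on something with over 40 N, if the wrist force passes 120 N, or if a joint passes its speed limit or range.

## Robot

A 7-joint arm with a two-finger parallel gripper is mounted at the origin on the work surface. World frame = base frame: x ahead of the robot, y to its left, z up, the work surface at z = 0. Lengths are in m, angles in rad, forces in N, time in s.
With the tool pointing down it reaches from about 0.4 to 0.85 m from the base axis. Payload 10.4 kg.
Tool frame: the origin (TCP) lies at the very end of the fingers, on their centre line; the grasp point (between the pads) lies 19 mm behind it; z points along the fingers, y is the direction in which the jaws open and shut (so a half turn about z gives the same grasp; the last joint's range is limited). The gripper opens to 85 mm and grips with 20 to 120 N. Pads are 22 mm wide; open, the fingers measure 114 mm over their backs; the gripper's body (76 mm by 85 mm) begins 54 mm behind the grasp point. The pads swing forward as they close: fully open they stand 13 mm farther back than shut.
Start: joints at [1.309, 0.332, -0.065, 1.46, 0.022, 1.35, -0.088], TCP at [0.148, -0.607, 0.204] pointing down, gripper open.
Joint ranges: [-2.6, 2.6], [-0.5, 2.12], [-1.47, 1.34], [0.16, 2.42], [-1.27, 4.41], [0.06, 2.06], [-2.6, 2.6]. Speed limits (rad/s): [2.22, 2.22, 2.79, 2.79, 3.14, 3.14, 3.14].

## Interface

Orientations are given as a unit quaternion [x, y, z, w].
In Python, from workcell import get_obs, camera, camera_info, hand_in gives the robot as it stands.
- The arm moves only by the tool move_arm, never from a script. Its argument "moves" is a list of rows, each a list of 3 entries, a list of its own where there are three numbers: the shift along the tool's x, y, z in units of 25 mm (1.0 is 25 mm), then the turn, a rotation vector about the tool's x, y, z in degrees, then the opening, from 0 (shut) to 1 (fully open). A call has 1 to 5 rows; each row shifts and turns the commanded pose from where the row before left it, along the tool's axes as they then stand; what a row does not reach is not made up. A row lasts 1/8 s, in which the tool goes at most 62.5 mm and 10.7 degrees, less where a joint would pass 70% of its speed; a pose out of reach is approached as far as the arm can. A call is refused whole if a number of a shift passes 1 or a number of a turn 10.7, either way. A call with a gripper value outside its range is refused whole. The fingers move at their own pace and stop on an object; "squeeze" is the grip in N (left out, the last holds). Time passes only in rows, so rows that do not move let the fingers close. It gives the time, the measured TCP pose, the force and the opening at its end, in the units of the state.
- get_obs(): the state, without advancing time (a new reading comes with each control period).
- camera(name): name is "scene" or "side" or "wrist"; returns the picture (480x640x3 uint8, red, green, blue); there is no depth.
- camera_info(name): a dict with "fx", "fy", "cx", "cy" (pixels), "origin" and "rotation" of the camera in the world. Camera axes: x right, y down, z forward; pixel columns grow to the right and rows downward; lengths in m; the calibration is good to about 2 mm. The wrist camera is an equidistant fisheye: a pixel r from the principal point sees the ray r / f radians off the axis. A picture is of the moment at which its call begins: read the wrist's pose just before it. camera_info takes no time and is no camera call; for the wrist camera it gives the pose at the moment of the call.
- hand_in(): hands the job in, once; it reports no verdict.
The state is a dict: "clock": time; "joint_pos": joint angles; "joint_velocities": joint speeds; "tau": joint torques, N m; "position": TCP position; "ee_rot": TCP orientation; "ft_force": force on the tool from outside, world axes, zero at the start; "torque": the same for the moment, N m; "grip_width": opening from 0.0 (shut) to 1.0 (fully open).
Only numpy, scipy, OpenCV 4.12 (cv2) and the standard library are available. Lean on these libraries where they do the work, as an engineer would, in place of code of your own. Each camera call takes 0.05 s, during which the arm holds its last target. There are 200 camera calls.

## Working session

There is one attempt and no reset: what is moved stays moved. The work goes in short steps, Python scripts to look and compute and a tool call to move; the robot and the scene stay as the last step left them, time stands still between calls to the robot, and variables do not carry over. Pictures are saved under pics/ and viewed, about 8 in all and at most 12, crops included, and the job is handed in when it is done.

Besides the shell and the picture viewer there is one more tool, called as name(argument=value, ...), one argument or row to a line, values as JSON. move_arm: Moves the arm, as the interface text tells. Its arguments: {"type":"object","properties":{"moves":{"type":"array","items":{"type":"array"}},"squeeze":{"type":"number"}},"required":["moves"]}

```bash
mkdir -p pics; python3 - <<'E'
from workcell import *
import cv2
o=get_obs();print({k:(v if not hasattr(v,'round') else v) for k,v in o.items()})
for n in("scene","side"):
    print(n,camera_info(n)); cv2.imwrite(f"pics/{n}0.png",camera(n)[:,:,::-1])
E
```

```text
{'clock': 0.0, 'joint_pos': array([ 1.30940489,  0.33290284, -0.06470292,  1.46094901,  0.02160808,
        1.34988957, -0.08851775]), 'joint_velocities': array([ 6.38850231e-04, -1.06622996e-03,  4.78750532e-04,  8.96805913e-04,
        2.08403645e-04, -9.91161282e-04, -3.88715788e-05]), 'tau': array([ 7.82169849e-07, -6.25456023e+01,  4.90916613e-02, -3.91606700e+01,
        1.60908775e-02,  9.99131764e-03, -2.41723910e-05]), 'position': array([ 0.14772385, -0.60686323,  0.20339296]), 'ee_rot': array([ 9.92880060e-01,  1.19116159e-01, -1.22967475e-04, -7.15971997e-04]), 'ft_force': array([-0.20666573, -0.44119781, -0.1240009 ]), 'torque': array([-0.04037115,  0.02965221, -0.00894063]), 'grip_width': 1.0029300804340333}
scene {'fx': 437.2463781752737, 'fy': 437.2463781752737, 'cx': 319.9628800817183, 'cy': 236.1682994523251, 'origin': array([ 1.09485286, -0.41318794,  1.16164071]), 'rotation': array([ 0.88348934,  0.39056791, -0.10886532, -0.23463083])}
side {'fx': 574.0547716895666, 'fy': 574.0547716895666, 'cx': 315.9381566320528, 'cy': 241.79732868629077, 'origin': array([0.55897237, 1.00359585, 1.05151483]), 'rotation': array([-0.0397618 ,  0.92236677, -0.38417492,  0.0082563 ])}
```

View pics/scene0.png

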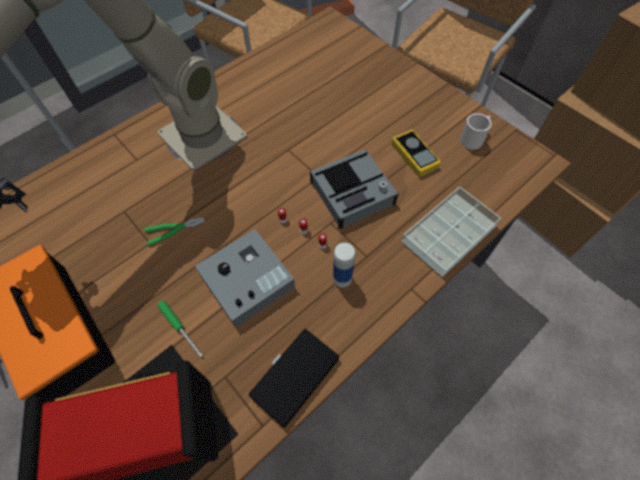

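The scene picture shows the charger at about (353,187), with its black hatch near (343,178). The supply is at (245,277), the three cells lie between the units, and the meter is at (415,152). I'll enlarge it next to the side view.

```bash
python3 - <<'E'
import cv2,numpy as np
a=cv2.imread("pics/scene0.png")[140:240,295:415]
cv2.imwrite("pics/c1.png",cv2.resize(a,None,fx=6,fy=6,interpolation=cv2.INTER_CUBIC)[:600,:720])
E
```

```text
(no output)
```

View pics/c1.png

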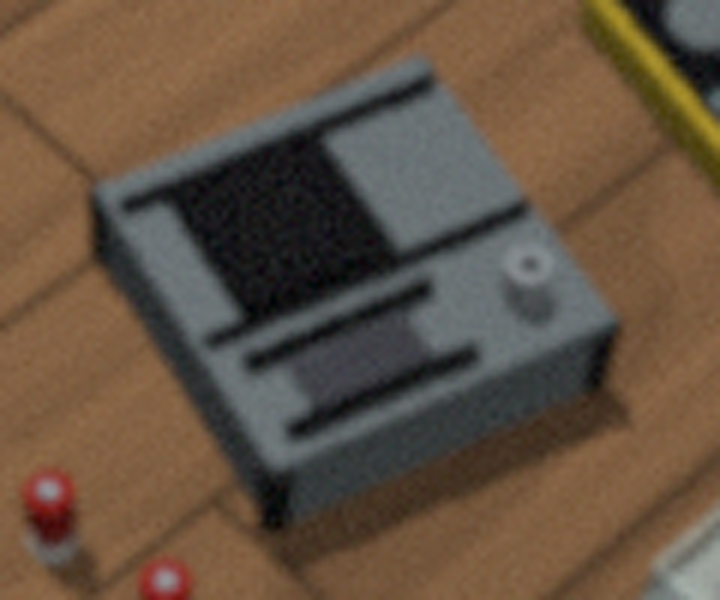

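View pics/side0.png

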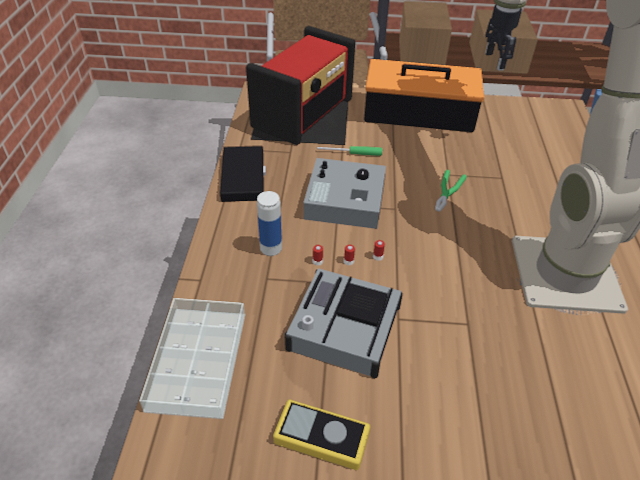

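The crop shows the charger's top corners at crop (97,188), (422,60), (615,325) and (278,470). The socket at (528,265) marks the +x,+y corner. In the side view the top corners are at about (401,290), (320,272), (289,334) and (377,359).

```bash
cat > h.py <<'E'
import numpy as np,cv2
from scipy.spatial.transform import Rotation as R
from scipy.optimize import least_squares
from workcell import *
def proj(n,P):
    c=camera_info(n); q=(P-c['origin'])@R.from_quat(c['rotation']).as_matrix()
    return q[:,:2]/q[:,2:]*[c['fx'],c['fy']]+[c['cx'],c['cy']]
def plane(n,uv,z):
    c=camera_info(n); uv=np.atleast_2d(uv)
    d=np.c_[(uv-[c['cx'],c['cy']])/[c['fx'],c['fy']],np.ones(len(uv))]@R.from_quat(c['rotation']).as_matrix().T
    o=c['origin']; return (o+d*((z-o[2])/d[:,2:]))[:,:2]
def w(p,L):
    L=np.atleast_2d(L); c,s=np.cos(p[2]),np.sin(p[2])
    return np.c_[p[0]+c*L[:,0]-s*L[:,1],p[1]+s*L[:,0]+c*L[:,1],L[:,2]]
E
python3 - <<'E'
from h import *
f=lambda a:(np.array(a)+.5)/6-.5+[295,140]
sc=f([[97,188],[422,60],[615,325],[278,470]])
sd=np.array([[401,290],[377,359],[289,334],[320,272]])
C=np.array([[-.1,-.1,.06],[-.1,.1,.06],[.1,.1,.06],[.1,-.1,.06]])
for s in('scene','side','both'):
    r=lambda p:np.concatenate([(proj(n,w(p,C))-u).ravel() for n,u in(('scene',sc),('side',sd)) if s in(n,'both')])
    o=least_squares(r,[.6,.2,0]);print(s,o.x.round(4),o.fun.round(1))
p=o.x;np.save('p.npy',p)
def loc(n,uv,z):
    d=plane(n,uv,z)-p[:2];c,s=np.cos(p[2]),np.sin(p[2]);return np.c_[c*d[:,0]+s*d[:,1],-s*d[:,0]+c*d[:,1]].round(4)
print('hatch scene',loc('scene',f([[170,200],[322,132],[400,250],[245,318]]),.0745))
print('hatch side',loc('side',[[345,287],[390,295],[380,326],[337,314]],.0745))
print('cells',plane('scene',[[282,210],[303,221],[322,237]],.05), plane('side',[[317,247],[349,247],[379,242]],.05))
print('can',plane('scene',[[345,248]],.17)); print('well',w(p,[-.03,-.0375,.06]))
E
```

```text
scene [ 0.5428  0.2143 -0.2674] [-0.2  0.2  0.3 -0.5  0.5 -0.4 -0.6  0.5]
side [ 0.5393  0.2162 -0.2559] [ 0.8  0.5  2.3  2.3 -1.6 -0.1 -1.6 -3.8]
both [ 0.5402  0.2157 -0.2595] [-0.5 -0.2 -0.3 -1.3  0.3 -1.4 -0.5 -0.2  0.5  0.4  1.6  2.1 -2.1 -0.5
 -1.8 -4.1]
hatch scene [[-0.0633 -0.0737]
 [-0.0661  0.0187]
 [ 0.0206  0.0163]
 [ 0.0213 -0.0748]]
hatch side [[ 0.0203 -0.0533]
 [-0.0803 -0.0655]
 [-0.0814  0.0245]
 [ 0.0137  0.0254]]
cells [[ 0.46663831 -0.01377734]
 [ 0.5395632   0.00746424]
 [ 0.61888744  0.01225984]] [[ 0.6200009   0.01511106]
 [ 0.54172762  0.00765807]
 [ 0.46820871 -0.01686026]]
can [[ 0.73444752 -0.0119426 ]]
well [[0.501599   0.18713216 0.06      ]]
```

move_arm(
  moves=[
    [[1, -0.6, 0], [0, 0, -10.2], 0],
    [[1, -0.6, 0], [0, 0, -10.2], 0],
    [[1, -0.6, 0], [0, 0, -10.2], 0],
    [[1, -0.6, 0], [0, 0, -10.2], 0],
    [[1, -0.6, 0], [0, 0, -10.2], 0],
  ],
  squeeze=40,
)

```text
clock: 0.72
position: [0.2079, -0.478, 0.2038]
ee_rot: [0.843, 0.538, 0.0, -0.0]
ft_force: [-1.0, 0.6, 0.7]
grip_width: 0.005
```

move_arm(
  moves=[
    [[1, 0.2, 0], [0, 0, -10.0], 0],
    [[1, 0.2, 0], [0, 0, 0], 0],
    [[1, 0.2, 0], [0, 0, 0], 0],
    [[1, 0.2, 0], [0, 0, 0], 0],
    [[1, 0.2, 0], [0, 0, 0], 0],
  ],
)

```text
clock: 1.35
position: [0.2687, -0.3664, 0.204]
ee_rot: [0.796, 0.605, 0.0, -0.0]
ft_force: [-0.5, 0.3, -0.5]
grip_width: -0.002
```

move_arm(
  moves=[
    [[1, 0.2, 0], [0, 0, 0], 0],
    [[1, 0.2, 0], [0, 0, 0], 0],
    [[1, 0.2, 0], [0, 0, 0], 0],
    [[1, 0.2, 0], [0, 0, 0], 0],
    [[1, 0.2, 0], [0, 0, 0], 0],
  ],
)

```text
clock: 1.98
position: [0.3257, -0.2524, 0.2041]
ee_rot: [0.796, 0.605, -0.0, -0.0]
ft_force: [1.8, 0.3, -0.9]
grip_width: 0.001
```

move_arm(
  moves=[
    [[1, 0.15, 0], [0, 0, 0], 0],
    [[1, 0.15, 0], [0, 0, 0], 0],
    [[1, 0.15, 0], [0, 0, 0], 0],
    [[1, 0.15, 0], [0, 0, 0], 0],
    [[1, 0.15, 0], [0, 0, 0], 0],
  ],
)

```text
clock: 2.6
position: [0.3766, -0.1369, 0.2041]
ee_rot: [0.797, 0.605, -0.0, 0.0]
ft_force: [0.0, -0.2, 0.2]
grip_width: -0.0
```

move_arm(
  moves=[
    [[1, 0.15, 0], [0, 0, 0], 0],
    [[1, 0.15, 0], [0, 0, 0], 0],
    [[1, 0.15, 0], [0, 0, 0], 0],
    [[1, 0.15, 0], [0, 0, 0], 0],
    [[1, 0.15, 0], [0, 0, 0], 0],
  ],
)

```text
clock: 3.22
position: [0.4276, -0.0214, 0.204]
ee_rot: [0.796, 0.605, -0.0, 0.0]
ft_force: [-0.1, -0.1, 0.4]
grip_width: 0.0
```

move_arm(
  moves=[
    [[1, 0.15, 0], [0, 0, 0], 0],
    [[1, 0.15, 0], [0, 0, 0], 0],
    [[1, 0.1, 0], [0, 0, 0], 0],
    [[1, 0.1, 0], [0, 0, 0], 0],
    [[0, 0, 0], [0, 0, 0], 0],
  ],
)

```text
clock: 3.85
position: [0.4659, 0.0727, 0.204]
ee_rot: [0.795, 0.606, 0.0, -0.0]
ft_force: [-0.3, 0.0, 0.1]
grip_width: -0.001
```

```bash
python3 - <<'E'
from h import *
o=get_obs();print(o['position'],o['ee_rot']);c=camera_info('wrist');print(c)
import json;json.dump({k:(v.tolist() if hasattr(v,'tolist') else v) for k,v in c.items()},open('w1.json','w'))
cv2.imwrite("pics/w1.png",camera('wrist')[:,:,::-1])
E
```

```text
[0.46591009 0.07273342 0.20402921] [ 7.95279634e-01  6.06242564e-01  1.02796275e-04 -4.96414957e-04]
{'fx': 371.64829954431775, 'fy': 371.64829954431775, 'cx': 318.2516990032582, 'cy': 239.97204032174375, 'origin': array([0.4873612 , 0.15349143, 0.37279942]), 'rotation': array([ 0.97791838, -0.13249622, -0.02163886,  0.16016292])}
```

View pics/w1.png

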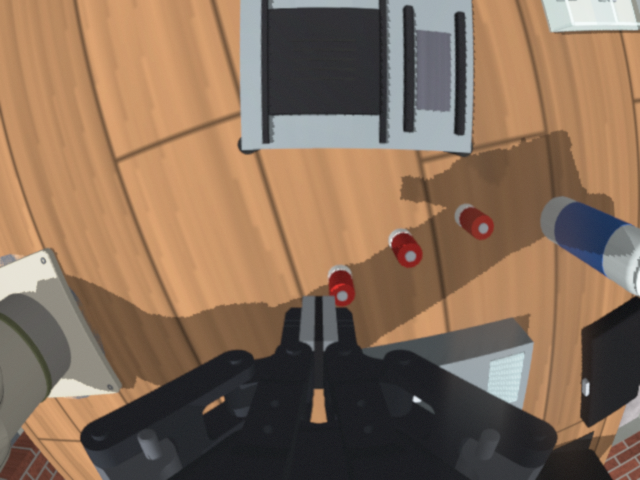

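The wrist view shows the charger nearly square on. The hatch top spans about (269..380, 9..113), the charger's -y top corners are at about (242,147) and (473,152), and the hatch lies slightly ajar. The finger tips at (319,300) are clear of the cells.

```bash
cat >> h.py <<'E'
import json
def fish(c,uv,z):
    uv=np.atleast_2d(uv).astype(float); d=(uv-[c['cx'],c['cy']])/c['fx']; t=np.linalg.norm(d,axis=1)
    v=np.c_[d*(np.sin(t)/t)[:,None],np.cos(t)]@R.from_quat(c['rotation']).as_matrix().T
    o=np.array(c['origin']); return (o+v*((z-o[2])/v[:,2:]))[:,:2]
def loc(p,X):
    d=X-p[:2];c,s=np.cos(p[2]),np.sin(p[2]);return np.c_[c*d[:,0]+s*d[:,1],-s*d[:,0]+c*d[:,1]].round(4)
E
python3 - <<'E'
from h import *
p=np.array([.5428,.2143,-.2674]);c=json.load(open('w1.json'))
print('corners -y',loc(p,fish(c,[[242,147],[473,152]],.06)))
h=fish(c,[[269,113],[379,114],[379,9],[271,9]],.0745)
print('hatch',loc(p,h)); d=h[2]-h[1];print('yaw',np.arctan2(-d[0],d[1]))
print('rails -y ends',loc(p,fish(c,[[266,142],[383,142]],.068)))
E
```

```text
corners -y [[-0.102  -0.0954]
 [ 0.0997 -0.0966]]
hatch [[-0.0763 -0.0676]
 [ 0.0109 -0.0682]
 [ 0.011   0.0195]
 [-0.0745  0.019 ]]
yaw -0.2687258314292024
rails -y ends [[-0.0801 -0.0913]
 [ 0.0157 -0.0912]]
```

move_arm(
  moves=[
    [[0.6, 0.05, 1], [0, 0, 0], 0],
    [[0.6, 0.05, 1], [0, 0, 0], 0],
    [[0.6, 0.05, 1], [0, 0, 0], 0],
    [[0.55, 0.08, 1], [0, 0, 0], 0],
    [[0, 0, 0.8], [0, 0, 0], 0],
  ],
)

```text
clock: 4.53
position: [0.4868, 0.1256, 0.083]
ee_rot: [0.795, 0.606, -0.0, -0.0]
ft_force: [0.0, 0.7, 0.8]
grip_width: -0.005
```

move_arm(
  moves=[
    [[0, 0, 0.7], [0, 0, 0], 0],
    [[0, 0, 0.06], [0, 0, 0], 0],
    [[0, 0, 0], [0, 0, 0], 0],
  ],
)

```text
clock: 4.9
position: [0.4875, 0.1255, 0.0657]
ee_rot: [0.795, 0.606, 0.0, 0.0]
ft_force: [-0.3, 0.4, 0.7]
grip_width: 0.001
```

move_arm(
  moves=[
    [[0.3, 0, 0], [0, 0, 0], 0],
    [[0.3, 0, 0], [0, 0, 0], 0],
    [[0.3, 0, 0], [0, 0, 0], 0],
    [[0.3, 0, 0], [0, 0, 0], 0],
    [[0.3, 0, 0], [0, 0, 0], 0],
  ],
)

```text
clock: 5.52
position: [0.4972, 0.1626, 0.0652]
ee_rot: [0.795, 0.607, -0.0, -0.0]
ft_force: [0.3, 0.6, -0.0]
grip_width: -0.003
```

```bash
python3 - <<'E'
from h import *
o=get_obs();print(o['position'],o['ft_force'])
a=camera('wrist')[:,:,::-1]
cv2.imwrite("pics/w2.png",a[120:420,160:560])
E
```

```text
[0.49723707 0.16261966 0.06517358] [ 0.29822993  0.5627315  -0.00882997]
```

View pics/w2.png

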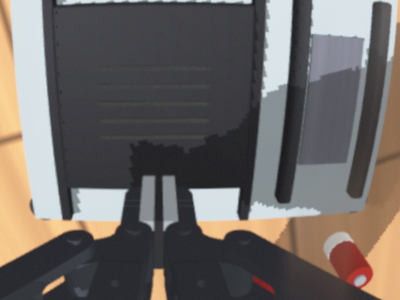

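The crop shows the finger tips ending at about full-image (318,296), while the hatch's near edge is at row 308. The tips look drawn over the hatch, and there is almost no force. I'll project the tip and the edges to check this.

```bash
cat >> h.py <<'E'
def fproj(c,P):
    q=(np.atleast_2d(P)-c['origin'])@R.from_quat(c['rotation']).as_matrix(); n=np.hypot(q[:,0],q[:,1]); t=np.arctan2(n,q[:,2])
    return (q[:,:2]/n[:,None]*(t*c['fx'])[:,None]+[c['cx'],c['cy']]).round(1)
E
python3 - <<'E'
from h import *
p=np.array([.5424,.2165,-.2674]);c=camera_info('wrist');o=get_obs();T=R.from_quat(o['ee_rot'])
for d in([0,0,0],[.011,0,0],[-.011,0,0],[.011,.0145,0],[.011,0,-.0095],[.011,0,-.02]): print(d,fproj(c,o['position']+T.apply(d)),loc(p,(o['position']+T.apply(d))[None,:2]))
print('hatch near edge',loc(p,fish(c,[[220,308],[410,308]],.0745)),'far',loc(p,fish(c,[[220,123],[410,122]],.0745)))
print('charger edge',loc(p,fish(c,[[195,338],[530,333]],.06)))
for q in(.0,.01,.02,.03): print(q,fproj(c,w(p,[[-.03,-.0825+q,.0745],[-.03,.0075+q,.0745]])).ravel())
E
```

```text
[0, 0, 0] [[319.8 290.1]] [[-0.0295 -0.0629]]
[0.011, 0, 0] [[319.8 270.2]] [[-0.0295 -0.0519]]
[-0.011, 0, 0] [[319.7 309.1]] [[-0.0295 -0.0739]]
[0.011, 0.0145, 0] [[349.1 270.1]] [[-0.015  -0.0519]]
[0.011, 0, -0.0095] [[319.9 278.1]] [[-0.0295 -0.0519]]
[0.011, 0, -0.02] [[320.  287.9]] [[-0.0295 -0.0519]]
hatch near edge [[-0.0795 -0.0691]
 [ 0.0156 -0.069 ]] far [[-0.0727  0.0202]
 [ 0.0092  0.0205]]
charger edge [[-0.1019 -0.098 ]
 [ 0.1034 -0.1   ]]
0.0 [318.8 332.5 318.9 149.8]
0.01 [318.9 315.6 318.9 126.5]
0.02 [318.9 297.8 318.9 103.3]
0.03 [318.9 279.  318.9  80.1]
```

The tip shows at row 297 in both wrist pictures, but the TCP should project to row 290 and the tip's front edge to row 270. So the finger end may not be where I assume. I'll check it from the two fixed cameras, with the reported TCP marked.

```bash
python3 - <<'E'
from h import *
o=get_obs();P=o['position'];out=[]
for n in('scene','side'):
    u=proj(n,P[None])[0];a=camera(n)[:,:,::-1].copy();x,y=int(u[0])-40,int(u[1])-45
    b=cv2.resize(a[y:y+80,x:x+66],None,fx=6,fy=6,interpolation=cv2.INTER_CUBIC)
    m=((u-[x,y]+.5)*6).astype(int);cv2.circle(b,m,3,(0,255,255),1);print(n,u,m);out.append(b)
cv2.imwrite('pics/s2.png',np.hstack(out))
E
```

```text
scene [331.63082233 181.22473096] [246 274]
side [366.48176979 292.79726799] [245 277]
```

View pics/s2.png

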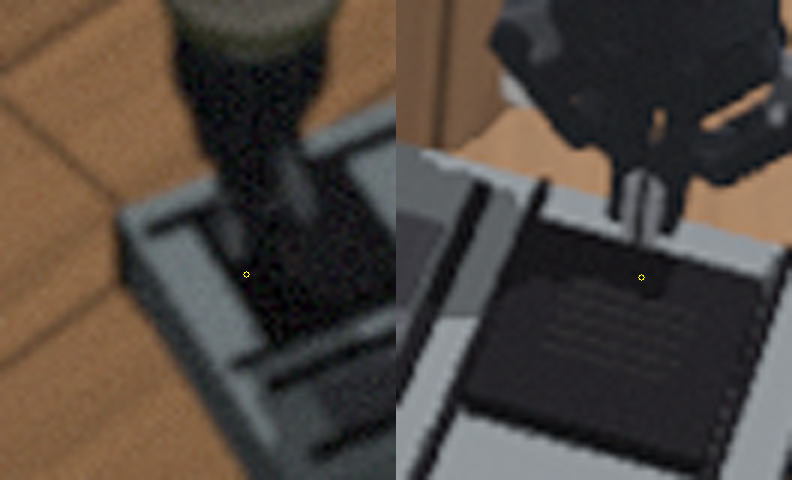

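Both views agree: the finger ends are clearly above the reported TCP marker, by about 34 px/6 in the side view, or 13-20 mm. So they were hovering over the hatch. I'll back off to just before the hatch and feel for the charger's top (z = 60 mm) to measure the offset.

move_arm(
  moves=[
    [[-0.65, 0, 0], [0, 0, 0], 0],
    [[-0.65, 0, 0], [0, 0, 0], 0],
    [[0, 0, 0.2], [0, 0, 0], 0],
    [[0, 0, 0.1], [0, 0, 0], 0],
    [[0, 0, 0], [0, 0, 0], 0],
  ],
)

```text
clock: 6.3
position: [0.4884, 0.1313, 0.0574]
ee_rot: [0.795, 0.607, -0.0, -0.0]
ft_force: [0.5, 0.5, -0.3]
grip_width: 0.002
```

move_arm(
  moves=[
    [[0, 0, 0.1], [0, 0, 0], 0],
    [[0, 0, 0], [0, 0, 0], 0],
  ],
)

```text
clock: 6.55
position: [0.4884, 0.1309, 0.055]
ee_rot: [0.795, 0.607, -0.0, -0.0]
ft_force: [0.4, -0.2, 0.1]
grip_width: 0.0
```

move_arm(
  moves=[
    [[0, 0, 0.1], [0, 0, 0], 0],
    [[0, 0, 0.1], [0, 0, 0], 0],
    [[0, 0, 0], [0, 0, 0], 0],
  ],
)

```text
clock: 6.92
position: [0.4884, 0.1306, 0.05]
ee_rot: [0.795, 0.607, -0.0, -0.0]
ft_force: [0.2, 0.6, 0.1]
grip_width: -0.005
```

move_arm(
  moves=[
    [[0, 0, 0.08], [0, 0, 0], 0],
    [[0, 0, 0], [0, 0, 0], 0],
  ],
)

```text
clock: 7.18
position: [0.4885, 0.1306, 0.0481]
ee_rot: [0.795, 0.607, -0.0, 0.0]
ft_force: [0.2, 0.5, 0.1]
grip_width: -0.0
```

move_arm(
  moves=[
    [[0, 0, 0.08], [0, 0, 0], 0],
    [[0, 0, 0], [0, 0, 0], 0],
  ],
)

```text
clock: 7.42
position: [0.4884, 0.1306, 0.0461]
ee_rot: [0.795, 0.607, -0.0, 0.0]
ft_force: [0.5, -0.0, 0.5]
grip_width: 0.002
```

move_arm(
  moves=[
    [[0, 0, 0.08], [0, 0, 0], 0],
    [[0, 0, 0], [0, 0, 0], 0],
  ],
)

```text
clock: 7.68
position: [0.4885, 0.1306, 0.044]
ee_rot: [0.795, 0.607, -0.0, -0.0]
ft_force: [0.4, -0.8, -0.2]
grip_width: 0.002
```

move_arm(
  moves=[
    [[0, 0, 0.08], [0, 0, 0], 0],
    [[0, 0, 0], [0, 0, 0], 0],
  ],
)

```text
clock: 7.92
position: [0.4884, 0.1306, 0.042]
ee_rot: [0.795, 0.607, -0.0, -0.0]
ft_force: [-0.5, 0.2, 0.1]
grip_width: 0.003
```

move_arm(
  moves=[
    [[0, 0, 0.08], [0, 0, 0], 0],
    [[0, 0, 0], [0, 0, 0], 0],
  ],
)

```text
clock: 8.18
position: [0.4884, 0.1306, 0.04]
ee_rot: [0.795, 0.607, -0.0, -0.0]
ft_force: [0.4, -0.0, -0.2]
grip_width: -0.001
```

```bash
python3 - <<'E'
from h import *
o=get_obs();P=o['position'];T=R.from_quat(o['ee_rot']);out=[]
print(P,o['ft_force'])
for n in('side',):
    a=camera(n)[:,:,::-1].copy();u=proj(n,P[None])[0]
    x,y=int(u[0])-50,int(u[1])-50
    b=cv2.resize(a[y:y+75,x:x+100],None,fx=8,fy=8,interpolation=cv2.INTER_CUBIC)
    for h in(0,-.01,-.02,-.03):
        m=((proj(n,(P+T.apply([.011,.02,h]))[None])[0]-[x,y]+.5)*8).astype(int);cv2.circle(b,m,3,(0,255,255),1);print(h,m)
cv2.imwrite('pics/s3.png',b)
E
```

```text
[0.48844173 0.13056283 0.04002542] [ 0.40142749 -0.02006655 -0.23488534]
0 [332 414]
-0.01 [334 391]
-0.02 [337 368]
-0.03 [339 345]
```

View pics/s3.png

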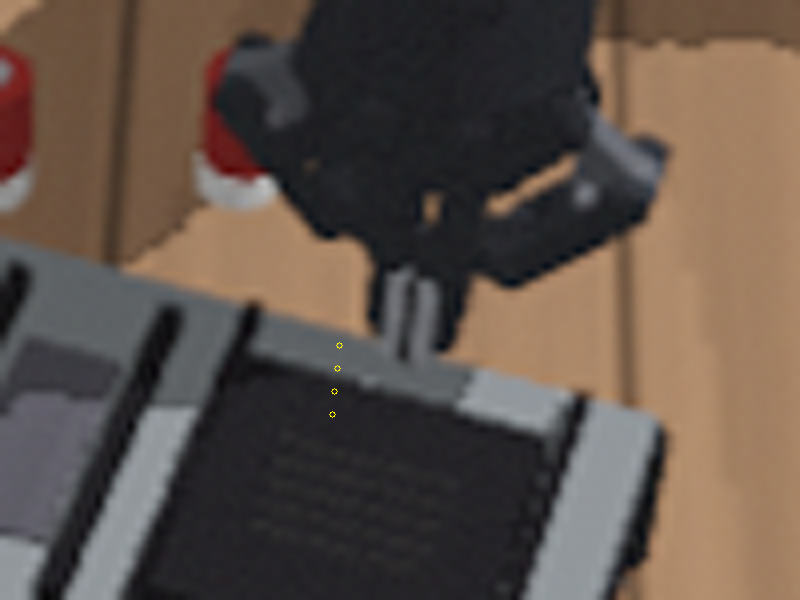

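The side view shows the finger ends at about (415,362) on the grey strip, above the expected tip marks, with no contact felt. I'll triangulate the pad ends from the wrist and side pixels already taken.

```bash
python3 - <<'E'
from h import *
o=get_obs();P=o['position'];T=R.from_quat(o['ee_rot']);c=camera_info('wrist')
n='side';u=proj(n,P[None])[0];x,y=int(u[0])-50,int(u[1])-50
tip=np.array([415,362])/8-.5+[x,y]
P2=np.array([.49724,.16262,.06517])
s2=proj('side',P2[None])[0]+[-1/6,-34/6]
for wr in(294,298):
    r=lambda d:np.concatenate([fproj(c,P+T.apply(d))[0]-[318,wr],proj('side',(P+T.apply(d))[None])[0]-tip])
    r2=lambda d:np.concatenate([fproj(c,P+T.apply(d))[0]-[318,wr],proj('side',(P2+T.apply(d))[None])[0]-s2])
    for f in(r,r2):
        s=least_squares(f,[0,0,-.01],diff_step=1e-2,x_scale=.01);print(wr,s.x.round(4),s.fun.round(1))
for d in([.011,0,-.02],[0,0,0],[0,0,-.01],[-.011,0,0]):print(d,(proj('side',(P+T.apply(d))[None])[0]-[x,y]+.5)*8)
p=np.array([.5424,.2165,-.2674]);print(loc(p,P[None,:2]))
E
```

```text
294 [-0.0011  0.0002 -0.0071] [ 2.3  4.5 -0.4  3.1]
294 [-0.0004  0.0003 -0.0082] [2.4 4.3 0.4 3.1]
298 [-0.    0.   -0.01] [ 1.8  1.3 -0.3  2.6]
298 [-0.    0.   -0.01] [1.8 1.3 0.5 2.8]
[0.011, 0, -0.02] [404.55454334 387.52307045]
[0, 0, 0] [409.56871551 405.67570559]
[0, 0, -0.01] [412.39254821 383.03162555]
[-0.011, 0, 0] [420.06115784 378.63724993]
[[-0.0293 -0.097 ]]
```

```bash
sed -i 's/\[c\[.cx.\],c\[.cy.\]\]).round(1)/[c["cx"],c["cy"]])/' h.py; python3 - <<'E'
from h import *
o=get_obs();P=o['position'];T=R.from_quat(o['ee_rot']);c=camera_info('wrist')
u=proj('side',P[None])[0];x,y=int(u[0])-50,int(u[1])-50
tip=np.array([415,362])/8-.5+[x,y]
P2=np.array([.49724,.16262,.06517]);s2=proj('side',P2[None])[0]+[-1/6,-34/6]
for wr in(294,298):
    for Q,t in((P,tip),(P2,s2)):
        s=least_squares(lambda d:np.concatenate([fproj(c,P+T.apply(d))[0]-[318,wr],proj('side',(Q+T.apply(d))[None])[0]-t]),[0,0,-.01],x_scale=.01);print(wr,s.x.round(4),s.fun.round(1))
E
```

```text
294 [ 0.0162 -0.0009 -0.0363] [-0.2  0.1 -1.   0.2]
294 [ 0.0173 -0.0009 -0.0384] [-0.1  0.  -0.3  0.1]
298 [ 0.0123 -0.0009 -0.0324] [-0.1  0.1 -0.6  0.1]
298 [ 0.0135 -0.0009 -0.0345] [ 0. -0.  0. -0.]
```

The pad ends' front edge solves to about [12, -1, -32] mm in the tool frame. So the true finger ends are about 30 mm short of the reported TCP along z, and centred otherwise. Contact with the charger's top should come at a reading of about 0.03, so I'll keep feeling downward.

move_arm(
  moves=[
    [[0, 0, 0.1], [0, 0, 0], 0],
    [[0, 0, 0.1], [0, 0, 0], 0],
    [[0, 0, 0], [0, 0, 0], 0],
  ],
)

```text
clock: 8.6
position: [0.4884, 0.1306, 0.0349]
ee_rot: [0.795, 0.607, -0.0, -0.0]
ft_force: [-0.9, -0.3, 0.9]
grip_width: -0.003
```

move_arm(
  moves=[
    [[0, 0, 0.06], [0, 0, 0], 0],
    [[0, 0, 0.06], [0, 0, 0], 0],
    [[0, 0, 0], [0, 0, 0], 0],
  ],
)

```text
clock: 8.98
position: [0.4887, 0.1306, 0.033]
ee_rot: [0.795, 0.607, -0.0, 0.0]
ft_force: [-5.3, -1.4, 13.0]
grip_width: -0.0
```

move_arm(
  moves=[
    [[0, 0, 0.06], [0, 0, 0], 0],
    [[0, 0, 0], [0, 0, 0], 0],
  ],
)

```text
clock: 9.22
position: [0.4888, 0.1306, 0.0328]
ee_rot: [0.795, 0.607, -0.001, 0.001]
ft_force: [-13.3, -5.3, 33.9]
grip_width: -0.001
```

Contact came at a reading of 0.033, where the charger's top is 0.060. So the true tip is the reading plus 27 mm. I'll raise to about 4.5 mm above the top and push.

move_arm(
  moves=[
    [[0, 0, -0.3], [0, 0, 0], 0],
    [[0.3, 0, 0], [0, 0, 0], 0],
    [[0.3, 0, 0], [0, 0, 0], 0],
    [[0.3, 0, 0], [0, 0, 0], 0],
    [[0.3, 0, 0], [0, 0, 0], 0],
  ],
)

```text
clock: 9.85
position: [0.4965, 0.1599, 0.0379]
ee_rot: [0.795, 0.607, -0.0, -0.0]
ft_force: [-0.9, -2.4, 1.5]
grip_width: -0.0
```

move_arm(
  moves=[
    [[0.3, 0, 0], [0, 0, 0], 0],
    [[0.3, 0, 0], [0, 0, 0], 0],
    [[0.3, 0, 0], [0, 0, 0], 0],
    [[0.3, 0, 0], [0, 0, 0], 0],
    [[0.2, 0, 0], [0, 0, 0], 0],
  ],
)

```text
clock: 10.48
position: [0.5057, 0.1938, 0.0381]
ee_rot: [0.795, 0.607, -0.0, -0.0]
ft_force: [-0.8, -1.6, -0.4]
grip_width: 0.0
```

move_arm(
  moves=[
    [[0.2, 0, 0], [0, 0, 0], 0],
    [[0.1, 0, 0], [0, 0, 0], 0],
    [[0.1, 0, 0], [0, 0, 0], 0],
  ],
)

```text
clock: 10.85
position: [0.5082, 0.2031, 0.0381]
ee_rot: [0.795, 0.607, -0.0, -0.0]
ft_force: [-2.3, -1.2, -0.5]
grip_width: -0.001
```

move_arm(
  moves=[
    [[0.1, 0, 0], [0, 0, 0], 0],
    [[0.06, 0, 0], [0, 0, 0], 0],
    [[0, 0, 0], [0, 0, 0], 0],
  ],
)

```text
clock: 11.22
position: [0.5091, 0.2059, 0.0381]
ee_rot: [0.795, 0.606, -0.001, 0.0]
ft_force: [-4.1, -4.8, 2.3]
grip_width: 0.004
```

move_arm(
  moves=[
    [[0.06, 0, 0], [0, 0, 0], 0],
    [[0, 0, 0], [0, 0, 0], 0],
  ],
)

```text
clock: 11.48
position: [0.5091, 0.2059, 0.038]
ee_rot: [0.795, 0.606, -0.002, 0.001]
ft_force: [-6.7, -10.2, 6.3]
grip_width: -0.003
```

move_arm(
  moves=[
    [[0.06, 0, 0], [0, 0, 0], 0],
    [[0, 0, 0], [0, 0, 0], 0],
  ],
)

```text
clock: 11.72
position: [0.5092, 0.2059, 0.0379]
ee_rot: [0.796, 0.606, -0.003, 0.002]
ft_force: [-10.9, -15.4, 12.0]
grip_width: 0.004
```

The end stop is reached: the force jumped while the position stayed at charger y = -0.019, where -0.0185 was expected. I'll back off, lift over the well and look.

move_arm(
  moves=[
    [[-0.4, 0, 0], [0, 0, 0], 0],
    [[-0.5, 0, -0.6], [0, 0, 0], 0],
    [[0, 0, -0.8], [0, 0, 0], 0],
    [[0, 0, -0.6], [0, 0, 0], 0],
    [[0, 0, 0], [0, 0, 0], 0],
  ],
)

```text
clock: 12.35
position: [0.5053, 0.189, 0.0897]
ee_rot: [0.795, 0.607, 0.001, 0.001]
ft_force: [-0.0, 0.5, -0.9]
grip_width: -0.004
```

```bash
python3 - <<'E'
from h import *
p=np.array([.5424,.2165,-.2674]);c=camera_info('wrist');o=get_obs();P=o['position'];T=R.from_quat(o['ee_rot'])
json.dump({k:(v.tolist() if hasattr(v,'tolist') else v) for k,v in c.items()},open('w3.json','w'))
print(P,o['ft_force'],loc(p,P[None,:2]),2*np.arctan2(o['ee_rot'][1],o['ee_rot'][0]))
a=camera('wrist')[:,:,::-1].copy()
b=cv2.resize(a[120:360,180:480],None,fx=2.5,fy=2.5,interpolation=cv2.INTER_CUBIC)
cv2.imwrite('pics/w3.png',b)
print('well pred',((fproj(c,w(p,[[-.03,-.0375,.06],[-.03,-.0155,.06],[-.008,-.0375,.06]]))-[180,120]+.5)*2.5).round())
print('tip axis at z=.06',((fproj(c,[[P[0],P[1],.06]])-[180,120]+.5)*2.5).round(), 'hatch edge',((fproj(c,w(p,[-.03,-.0075,.0745]))-[180,120]+.5)*2.5).round())
E
```

```text
[0.50525632 0.18896778 0.08974576] [-0.00850021  0.48354065 -0.89545465] [[-0.0285 -0.0364]] 1.30385899477529
well pred [[343. 374.]
 [343. 284.]
 [438. 374.]]
tip axis at z=.06 [[350. 370.]] hatch edge [[343. 268.]]
```

View pics/w3.png

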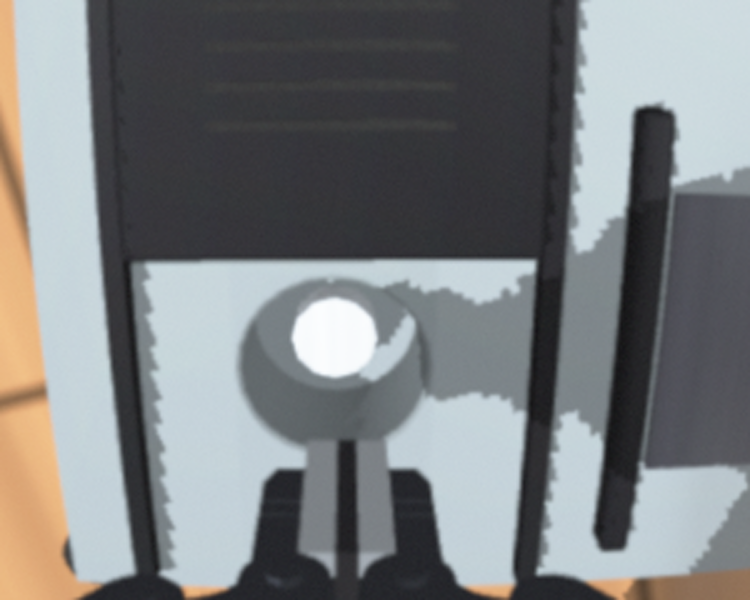

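The picture shows the well mouth centred near crop (334,366), the key at (335,337), and the hatch edge straight at row 259. The finger axis lands at about (346,370), so I'll shift about -2.8 mm along tool y and -1.2 mm along x, then descend.

move_arm(
  moves=[
    [[-0.05, -0.11, 0.7], [0, 0, 0], 0],
    [[0, 0, 0.8], [0, 0, 0], 0],
    [[0, 0, 0.6], [0, 0, 0], 0],
    [[0, 0, 0.2], [0, 0, 0], 0],
    [[0, 0, 0], [0, 0, 0], 0],
  ],
)

```text
clock: 13.02
position: [0.5011, 0.1877, 0.0303]
ee_rot: [0.795, 0.607, -0.0, -0.0]
ft_force: [-0.1, 0.8, 0.4]
grip_width: 0.001
```

move_arm(
  moves=[
    [[0, 0, 0.15], [0, 0, 0], 0],
    [[0, 0, 0.15], [0, 0, 0], 0],
    [[0, 0, 0], [0, 0, 0], 0],
  ],
)

```text
clock: 13.4
position: [0.5012, 0.1875, 0.023]
ee_rot: [0.795, 0.607, -0.0, 0.0]
ft_force: [-0.3, 0.3, -0.2]
grip_width: 0.001
```

move_arm(
  moves=[
    [[0, 0, 0.15], [0, 0, 0], 0],
    [[0, 0, 0.15], [0, 0, 0], 0],
    [[0, 0, 0], [0, 0, 0], 0],
  ],
)

```text
clock: 13.78
position: [0.5011, 0.1875, 0.0153]
ee_rot: [0.795, 0.607, -0.0, -0.0]
ft_force: [0.3, -0.5, -0.3]
grip_width: -0.005
```

move_arm(
  moves=[
    [[0, 0, 0.12], [0, 0, 0], 0],
    [[0, 0, 0.12], [0, 0, 0], 0],
    [[0, 0, 0], [0, 0, 0], 0],
  ],
)

```text
clock: 14.15
position: [0.5015, 0.1877, 0.0098]
ee_rot: [0.795, 0.607, 0.0, 0.0]
ft_force: [0.5, -0.4, 3.8]
grip_width: 0.0
```

move_arm(
  moves=[
    [[0, 0, 0.08], [0, 0, 0], 0],
    [[0, 0, 0.04], [0, 0, 0], 0],
    [[0, 0, 0], [0, 0, 0], 0],
  ],
)

```text
clock: 14.52
position: [0.5015, 0.1876, 0.007]
ee_rot: [0.795, 0.607, 0.0, 0.0]
ft_force: [-1.1, -0.7, 7.5]
grip_width: -0.004
```

move_arm(
  moves=[
    [[0, 0, 0.06], [0, 0, 0], 0],
    [[0, 0, 0], [0, 0, 0], 0],
    [[0, 0, 0], [0, 0, 0], 0],
  ],
)

```text
clock: 14.9
position: [0.5016, 0.1877, 0.0067]
ee_rot: [0.795, 0.607, -0.0, 0.001]
ft_force: [-8.4, -4.3, 24.0]
grip_width: -0.004
```

move_arm(
  moves=[
    [[0, 0, 0.03], [0, 0, 0], 0],
    [[0, 0, 0], [0, 0, 0], 0],
    [[0, 0, 0], [0, 0, 0], 0],
    [[0, 0, 0], [0, 0, 0], 0],
    [[0, 0, 0], [0, 0, 0], 0],
  ],
)

```text
clock: 15.52
position: [0.5017, 0.1876, 0.0065]
ee_rot: [0.795, 0.607, -0.0, 0.001]
ft_force: [-10.2, -6.0, 32.2]
grip_width: -0.002
```

move_arm(
  moves=[
    [[0, 0, 0], [0, 0, 0], 0],
    [[0, 0, 0], [0, 0, 0], 0],
    [[0, 0, 0], [0, 0, 0], 0],
    [[0, 0, 0], [0, 0, 0], 0],
    [[0, 0, 0], [0, 0, 0], 0],
  ],
)

```text
clock: 16.15
position: [0.5017, 0.1877, 0.0065]
ee_rot: [0.795, 0.607, -0.0, 0.001]
ft_force: [-10.7, -5.3, 32.1]
grip_width: -0.001
```

move_arm(
  moves=[
    [[0, 0, 0], [0, 0, 0], 0],
    [[0, 0, 0], [0, 0, 0], 0],
    [[0, 0, 0], [0, 0, 0], 0],
    [[0, 0, 0], [0, 0, 0], 0],
  ],
)

```text
clock: 16.65
position: [0.5017, 0.1877, 0.0066]
ee_rot: [0.795, 0.607, -0.0, 0.001]
ft_force: [-10.3, -6.1, 32.1]
grip_width: 0.001
```

The key bottomed at a reading of 0.0066 (0.007 predicted) and was held for over 1.7 s at about 30 N. Next I'll lift, cross over the hatch and come down beyond its +y end.

move_arm(
  moves=[
    [[0, 0, -0.5], [0, 0, 0], 0],
    [[0, 0, -0.8], [0, 0, 0], 0],
    [[0, 0, -0.8], [0, 0, 0], 0],
    [[0, 0, -0.7], [0, 0, 0], 0],
    [[0.2, 0, 0], [0, 0, 0], 0],
  ],
)

```text
clock: 17.27
position: [0.5036, 0.1924, 0.076]
ee_rot: [0.795, 0.606, 0.001, 0.001]
ft_force: [-0.0, 0.0, -0.4]
grip_width: 0.0
```

move_arm(
  moves=[
    [[1, 0, 0], [0, 0, 0], 0],
    [[1, 0, 0], [0, 0, 0], 0],
    [[1, 0, 0], [0, 0, 0], 0],
    [[1, 0, 0], [0, 0, 0], 0],
    [[1, 0, 0], [0, 0, 0], 0],
  ],
)

```text
clock: 17.9
position: [0.5355, 0.3137, 0.0736]
ee_rot: [0.795, 0.607, -0.001, -0.0]
ft_force: [-0.4, -0.5, -0.2]
grip_width: -0.002
```

move_arm(
  moves=[
    [[0.8, 0, 0], [0, 0, 0], 0],
    [[0, 0, 0], [0, 0, 0], 0],
  ],
)

```text
clock: 18.15
position: [0.54, 0.3339, 0.0737]
ee_rot: [0.794, 0.607, -0.0, -0.001]
ft_force: [0.7, -0.3, -0.3]
grip_width: 0.001
```

```bash
python3 - <<'E'
from h import *
p=np.array([.5424,.2165,-.2674]);o=get_obs();P=o['position']
print(P,o['ft_force'],loc(p,P[None,:2]))
a=camera('side')[:,:,::-1]; cv2.imwrite('pics/s4.png',cv2.resize(a[230:380,260:460],None,fx=4,fy=4,interpolation=cv2.INTER_CUBIC))
E
```

```text
[0.53999247 0.3338521  0.07365037] [ 0.70651293 -0.28889655 -0.34672478] [[-0.0333  0.1125]]
```

View pics/s4.png

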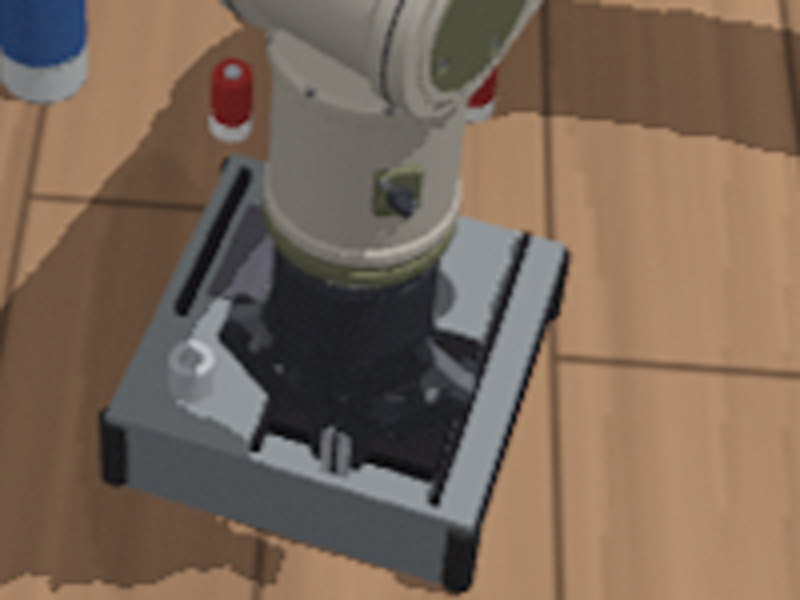

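The side crop shows the tips at (337,465), clear beyond the hatch's +y end. The socket at (190,372) stands untouched. I'll descend and push the hatch shut.

move_arm(
  moves=[
    [[0, 0, 0.7], [0, 0, 0], 0],
    [[0, 0, 0.7], [0, 0, 0], 0],
    [[0, 0, 0], [0, 0, 0], 0],
    [[-0.3, 0, 0], [0, 0, 0], 0],
    [[-0.3, 0, 0], [0, 0, 0], 0],
  ],
)

```text
clock: 18.82
position: [0.5371, 0.3173, 0.0399]
ee_rot: [0.795, 0.606, 0.0, 0.0]
ft_force: [-0.0, 0.2, 0.4]
grip_width: 0.004
```

move_arm(
  moves=[
    [[-0.3, 0, 0], [0, 0, 0], 0],
    [[-0.3, 0, 0], [0, 0, 0], 0],
    [[-0.3, 0, 0], [0, 0, 0], 0],
    [[-0.3, 0, 0], [0, 0, 0], 0],
    [[-0.3, 0, 0], [0, 0, 0], 0],
  ],
)

```text
clock: 19.45
position: [0.5271, 0.2812, 0.0396]
ee_rot: [0.795, 0.607, 0.0, 0.0]
ft_force: [1.4, 1.9, 0.4]
grip_width: -0.001
```

move_arm(
  moves=[
    [[-0.3, 0, 0], [0, 0, 0], 0],
    [[-0.3, 0, 0], [0, 0, 0], 0],
    [[-0.3, 0, 0], [0, 0, 0], 0],
    [[-0.3, 0, 0], [0, 0, 0], 0],
    [[-0.1, 0, 0], [0, 0, 0], 0],
  ],
)

```text
clock: 20.08
position: [0.5184, 0.2495, 0.0394]
ee_rot: [0.795, 0.606, -0.0, 0.0]
ft_force: [2.2, 1.8, 0.1]
grip_width: -0.004
```

move_arm(
  moves=[
    [[-0.12, 0, 0], [0, 0, 0], 0],
    [[-0.08, 0, 0], [0, 0, 0], 0],
    [[0, 0, 0], [0, 0, 0], 0],
  ],
)

```text
clock: 20.45
position: [0.5169, 0.2451, 0.0393]
ee_rot: [0.795, 0.607, -0.0, 0.0]
ft_force: [1.0, 0.9, 0.5]
grip_width: 0.001
```

move_arm(
  moves=[
    [[-0.06, 0, 0], [0, 0, 0], 0],
    [[0, 0, 0], [0, 0, 0], 0],
  ],
)

```text
clock: 20.7
position: [0.5165, 0.2439, 0.0393]
ee_rot: [0.795, 0.607, -0.0, -0.0]
ft_force: [0.8, 1.9, -0.7]
grip_width: -0.008
```

move_arm(
  moves=[
    [[-0.06, 0, 0], [0, 0, 0], 0],
    [[0, 0, 0], [0, 0, 0], 0],
  ],
)

```text
clock: 20.95
position: [0.5161, 0.2424, 0.0393]
ee_rot: [0.795, 0.607, -0.0, -0.0]
ft_force: [-0.9, 1.1, -0.5]
grip_width: -0.003
```

move_arm(
  moves=[
    [[-0.08, 0, 0], [0, 0, 0], 0],
    [[0, 0, 0], [0, 0, 0], 0],
  ],
)

```text
clock: 21.2
position: [0.516, 0.2422, 0.0396]
ee_rot: [0.795, 0.607, 0.001, -0.001]
ft_force: [4.0, 7.9, -5.3]
grip_width: -0.001
```

move_arm(
  moves=[
    [[-0.08, 0, 0], [0, 0, 0], 0],
    [[0, 0, 0], [0, 0, 0], 0],
  ],
)

```text
clock: 21.45
position: [0.5159, 0.2421, 0.0399]
ee_rot: [0.794, 0.607, 0.003, -0.002]
ft_force: [7.4, 14.6, -9.9]
grip_width: -0.001
```

The end stop is reached. The two stop positions are 36.8 mm apart, against 90 + 22 - 75 = 37 mm expected. I'll back off, rise and check.

move_arm(
  moves=[
    [[0.5, 0, 0], [0, 0, 0], 0],
    [[0.3, 0, -0.3], [0, 0, 0], 0],
    [[0, 0, -1], [0, 0, 0], 0],
    [[0, 0, -1], [0, 0, 0], 0],
    [[0, 0, -1], [0, 0, 0], 0],
  ],
)

```text
clock: 22.08
position: [0.5205, 0.258, 0.1232]
ee_rot: [0.795, 0.607, -0.0, 0.0]
ft_force: [0.7, 0.7, 0.4]
grip_width: 0.002
```

move_arm(
  moves=[
    [[-1, 0, -1], [0, 0, 0], 0],
    [[-1, 0, -1], [0, 0, 0], 0],
    [[-1, 0, -1], [0, 0, 0], 0],
    [[-1, 0, 0], [0, 0, 0], 0],
    [[0, 0, 0], [0, 0, 0], 0],
  ],
)

```text
clock: 22.7
position: [0.4943, 0.1595, 0.1975]
ee_rot: [0.796, 0.605, -0.0, 0.001]
ft_force: [-0.4, -0.2, -0.2]
grip_width: -0.0
```

```bash
python3 - <<'E'
from h import *
o=get_obs();print(o['clock'],o['position'],o['ft_force'])
a=camera('wrist')[:,:,::-1];b=camera('scene')[:,:,::-1]
b=cv2.resize(b[130:310,190:440],(500,360));a=a[:,160:460]
cv2.imwrite('pics/f.png',np.hstack([a,np.vstack([b,np.zeros((120,500,3),np.uint8)])]))
E
```

```text
22.7 [0.49430806 0.15953153 0.19753704] [-0.42463705 -0.18417715 -0.24839215]
```

View pics/f.png

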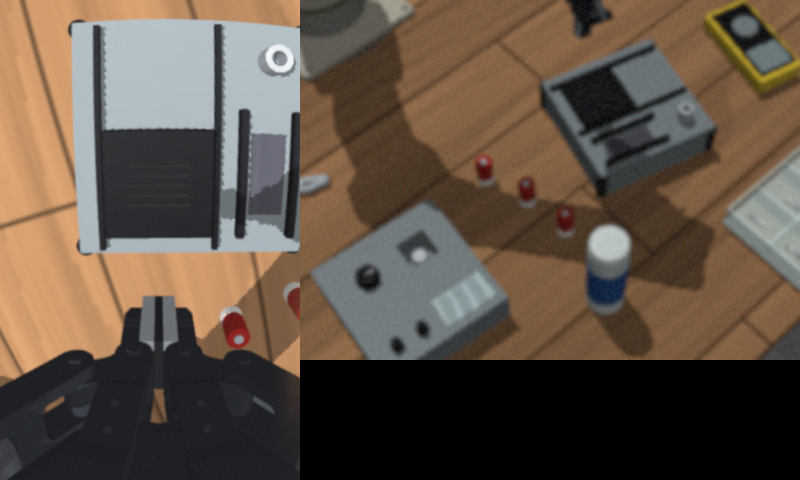

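The hatch lies at its -y end over the well. The socket, all three cells, the can and the meter stand as they did, and the robot is clear of everything.

```bash
python3 -c "
from workcell import *
print(hand_in())"
```

```text
the job is handed in; nothing more can be done
None
```

The job is done and handed in at about 23 s of the 51 s. I pushed the hatch fully open, pressed the reset key to the bottom, let it come back up, and pushed the hatch fully shut again.

- **Hatch:** I pushed it to a hard stop both ways. The two stop positions were 36.8 mm apart, where 37 mm was expected for the full 75 mm of travel. The last picture shows it shut over the well.
- **Reset key:** It bottomed within 0.5 mm of the predicted depth, and I held it there for at least 1.7 s at about 30 N. I saw no picture of the key back up, because the hatch now covers it.
- **Other things:** In the last pictures the socket, the three cells, the spray can and the meter stand where they were. I never went near the supply's key. The screwdriver was outside that last view, and the arm did not work near it.
- **What disagreed:** The real fingertips ended about 27 mm short of the reported TCP. My first push passed over the hatch without touching it. I found this in the pictures, measured it by touching the charger's top with about 34 N, and corrected every later move for it.

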